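# Gauge the chamfer and rack the alignment shafts alike

## Task

Two aluminium shafts lie in the black clamps, and each has one chamfered end and one square end. Take them one at a time: try an end in the sloping bore of the gauge block to feel which end is the chamfered one, then lay that shaft in an empty groove of the sloping rack with its chamfered end uppermost, like the shaft already racked, before fetching the other. Leave the racked shaft, the knee hinge, the ankle adapter and the socket ring where they are.

Things in the scene. Friction and masses are not known exactly. Their poses are not given: they have to be found in the camera images.
- shaft_a_mid (a point): first loose aluminium shaft, 30 mm in diameter, 140 mm long, 0.2 to 0.3 kg. One end (it may be either) has a chamfer 9 mm long that narrows it to 19 mm; the other is cut square. This point is its centre, on the axis, half-way along; x runs along the shaft, but neither the sense of x nor the shaft's letter tells which end is chamfered (y and z turn as it rolls)
- shaft_b_mid (a point): second loose aluminium shaft, 30 mm in diameter, 140 mm long, 0.2 to 0.3 kg. One end (it may be either) has a chamfer 9 mm long that narrows it to 19 mm; the other is cut square. This point is its centre, on the axis, half-way along; x runs along the shaft, but neither the sense of x nor the shaft's letter tells which end is chamfered (y and z turn as it rolls)
- shaft_a: the first loose shaft itself; same origin and axes as its centre point. It starts level in a fixed black nylon clamp, its axis 45 mm above the bench: two V saddles 48 mm either side of its middle carry it, and between them only a bar 24 mm wide and 8 mm high lies below it
- shaft_b: the second loose shaft itself; same origin and axes as its centre point. It starts level in a fixed black nylon clamp, its axis 45 mm above the bench: two V saddles 48 mm either side of its middle carry it, and between them only a bar 24 mm wide and 8 mm high lies below it
- bore_mouth (a point): centre of the mouth of the gauge's round blind bore, 27 mm wide and 16 mm deep, in a flat steel plate 66 x 70 mm, 80 mm above the bench. z points out of the bore along its axis, away from the robot and 28 degrees above level; y is level. A square end stops flat on the plate (shaft centre 70 mm out along z); a chamfered end enters about 6 mm before it stops (centre about 64 mm out)
- gauge: fixed steel gauge block that carries the bore plate; origin at the underside of its base (130 x 90 mm), below the bore mouth; its yaw varies
- groove_1 (a point): empty groove of the fixed sloping rack: the point where the centre of a racked shaft comes, on the groove's axis, about 103 mm above the bench. x points up the slope (28 degrees above level, rising away from the robot), z out of the deck. Two black V saddles, 44 mm below and 48 mm above this point along x and 14 mm thick, carry the shaft 40 mm above the white deck; between them there is free room for fingers. A ledge stops a shaft that has slid about 5 mm down
- groove_2 (a point): the second empty groove of the rack, same form and axes as the first; grooves are 75 mm apart along y, and the third groove (75 mm farther along +y) holds the shaft already racked
- shaft_c_mid (a point): centre of the shaft already racked, of the same form, in the third groove; its chamfered end is uppermost. Leave it
- knee_hinge_mid (a point): bystander: brushed titanium knee hinge, 56 x 62 x 113 mm, standing on the bench; the point lies 55 mm above the bench on its middle
- ankle_adapter_mid (a point): bystander: chrome ankle adapter, 68 mm wide, 60 mm high; the point lies half-way up on its axis
- socket_ring_mid (a point): bystander: matte grey carbon socket ring, 110 mm wide, 30 mm high; the point lies half-way up on its axis
There are look-alikes about, which are no part of the job. Leave any turquoise look-alike of the shaft_b alone.

How it is judged:
By the outcome, as a careful person would: the job done as asked, in the order asked, and still so for the second after the job is handed in, with the robot touching nothing.
It also fails if it takes over 67 s, if anything falls off the work surface, if the arm or the gripper's body presses on something with over 40 N, if the wrist force passes 120 N, or if a joint passes its speed limit or range.

## Robot

A 6-joint arm with a two-finger parallel gripper is mounted at the origin on the work surface. World frame = base frame: x ahead of the robot, y to its left, z up, the work surface at z = 0. Lengths are in m, angles in rad, forces in N, time in s.
With the tool pointing down it reaches from about 0.25 to 0.8 m from the base axis. Payload 8.5 kg.
Tool frame: the origin (TCP) lies between the finger pads; the fingertips stand 22 mm ahead of it and the grasp point (between the pads) lies 3 mm ahead of it; z points along the fingers, y is the direction in which the jaws open and shut (so a half turn about z gives the same grasp; the last joint's range is limited). The gripper opens to 85 mm and grips with 20 to 120 N. Pads are 22 mm wide; open, the fingers measure 114 mm over their backs; the gripper's body (76 mm by 85 mm) begins 54 mm behind the grasp point. The pads swing forward as they close: fully open they stand 13 mm farther back than shut.
Start: joints at [0, 0.238, -0.013, 1.319, 0, 1.571], TCP at [0.525, -0, 0.253] pointing down, gripper open.
Joint ranges: [-2.66, 2.66], [-1.03, 1.9], [-1.14, 1.46], [-1.82, 2.27], [-1.45, 1.34], [-3.14, 3.14]. Speed limits (rad/s): [2.22, 2.22, 2.79, 3.14, 3.14, 3.14].

## Interface

Orientations are given as [roll, pitch, yaw] about the fixed x, y, z axes, in that order (R = Rz(yaw) Ry(pitch) Rx(roll)).
In Python, from station import * gives the robot as it stands.
- The arm moves only by the tool arm_command, never from a script. Its argument "plan" is text: rows parted by semicolons, each of 7 numbers parted by spaces: the closure, from -1 (fully open) to 1 (shut), then the shift along the world's x, y, z normalised to -1 to 1, where 1 is 0.6 m, then the turn, a rotation vector about the world's x, y, z normalised to -1 to 1, where 1 is 120 degrees. In form: hand dx dy dz rx ry rz; .... A call has 1 to 10 rows; each row is the pose to reach, as a shift and turn from the pose commanded when the call began; what a row does not reach only later rows make up. A row lasts 1/12 s, in which the tool goes at most 41.7 mm and 7.16 degrees, less where a joint would pass 70% of its speed; a pose out of reach is approached as far as the arm can. A call with a number of a shift or a turn outside -1 to 1 is refused whole. A call with a gripper value outside its range is refused whole. The fingers move at their own pace and stop on an object; "grip_force" is the grip in N (left out, the last holds). Time passes only in rows, so rows that repeat a pose let the fingers close. It gives the time, the measured TCP pose, the force and the opening at its end, in the units of the state.
- read_state(): the state, without advancing time (a new reading comes with each control period).
- capture(name): name is "scene" or "side" or "wrist"; returns (picture, depth): 480x640x3 uint8, red, green, blue; 480x640 float32, m along the optical axis (not along the pixel's ray), 0 where there is no reading.
- camera_info(name): a dict with "fx", "fy", "cx", "cy" (pixels), "R" (3x3) and "t" (3): a world point X has camera coordinates R X + t. Camera axes: x right, y down, z forward; pixel columns grow to the right and rows downward; lengths in m; the calibration is good to about 2 mm. The wrist camera is an equidistant fisheye: a pixel r from the principal point sees the ray r / f radians off the axis. A picture is of the moment at which its call begins: read the wrist's pose just before it. camera_info takes no time and is no camera call; for the wrist camera it gives the pose at the moment of the call.
- hand_in(): hands the job in, once; it reports no verdict.
Trained networks look in the newest picture that a camera, given by its name, has taken for a name from the list of things; names that differ only in an ending like _2 or _b are one class to them, and where a whole thing is asked for, a point or a joint stands for the part that bears it (a point fixed in the world has none). Each returns a list of dicts, best first, with "conf" (0 to 1); they miss things now and then, are a little off and sometimes report something else, mostly with a low value. They report only what shows in the picture. A call takes as long as a camera call. They do not tell look-alikes from the thing itself.
- masks_of(camera, query): "pixels" (480x640 bool, what is visible of it) and "rect" ([left, top, right, bottom] in pixels, round what is visible of it).
The state is a dict: "clock": time; "joint_pos": joint angles; "dq": joint speeds; "effort": joint torques, N m; "tcp_pos": TCP position; "tcp_rot": TCP orientation; "ft_force": force on the tool from outside, world axes, zero at the start; "ft_torque": the same for the moment, N m; "finger_gap": finger opening in m.
Only numpy, scipy, OpenCV 4.12 (cv2) and the standard library are available. Lean on these libraries where they do the work, as an engineer would, in place of code of your own. Each camera call takes 0.05 s, during which the arm holds its last target. There are 200 camera calls.

## Working session

There is one attempt and no reset: what is moved stays moved. The work goes in short steps, Python scripts to look and compute and a tool call to move; the robot and the scene stay as the last step left them, time stands still between calls to the robot, and variables do not carry over. Pictures are saved under pics/ and viewed, about 8 in all and at most 12, crops included, and the job is handed in when it is done.

Besides the shell and the picture viewer there is one more tool, called after "Request:" by a JSON object that holds its "fn" and its "kwargs", one argument or row to a line. arm_command: Moves the arm, as the interface text tells. Its arguments: {"type":"object","properties":{"plan":{"type":"string"},"grip_force":{"type":"number"}},"required":["plan"]}

```bash
ls; mkdir -p pics; python3 - <<'E'
from station import *
import cv2,numpy as np
for n in("scene","side"):
    p,d=capture(n); cv2.imwrite(f"pics/{n}0.png",p[:,:,::-1]); np.save(f"pics/{n}0.npy",d)
    i=camera_info(n); print(n,i)
    for q in("shaft_a","gauge","groove_1","shaft_c_mid","bore_mouth"):
        try:
            for m in masks_of(n,q): print(q,round(m["conf"],2),m["rect"])
        except Exception as e: print(q,e)
print(read_state())
E
```

```text
pics
scene {'fx': 621.3487835759853, 'fy': 621.3487835759853, 'cx': 332.3186183569537, 'cy': 242.91982728945493, 'R': array([[-0.75173715,  0.65917378, -0.01952395],
       [ 0.40828482,  0.44195998, -0.7987333 ],
       [-0.51787525, -0.60840883, -0.60136838]]), 't': array([ 0.46209823, -0.09837915,  1.63421226])}
shaft_a 0.89 [239.0, 193.2, 297.0, 216.8]
shaft_a 0.61 [299.5, 222.3, 328.0, 262.8]
shaft_a 0.61 [297.8, 165.5, 331.9, 191.4]
shaft_a 0.58 [234.5, 170.1, 247.0, 205.5]
shaft_a 0.56 [431.9, 247.9, 467.4, 292.5]
shaft_a 0.55 [324.0, 201.9, 379.9, 225.7]
gauge 0.68 [325.0, 235.2, 397.8, 311.2]
groove_1 0.73 [385.8, 316.1, 530.4, 392.8]
shaft_c_mid 0.69 [493.8, 328.4, 518.6, 361.4]
bore_mouth 0.82 [350.3, 238.2, 388.0, 280.5]
side {'fx': 607.3354508947986, 'fy': 607.3354508947986, 'cx': 313.0252882666886, 'cy': 244.45788873920435, 'R': array([[ 0.99965677, -0.02582134, -0.00442727],
       [-0.02117926, -0.6970572 , -0.71670265],
       [ 0.01542016,  0.71655043, -0.69736483]]), 't': array([-0.52903945,  0.02842858,  1.60447617])}
shaft_a 0.9 [268.7, 404.4, 317.2, 464.6]
shaft
[... 391 characters left out ...]
 0.33 [297.5, 264.9, 328.0, 314.3]
{'clock': 0.6, 'joint_pos': array([ 7.78632309e-06,  2.38172684e-01, -1.34721817e-02,  1.31923380e+00,
        2.06239294e-05,  1.57078258e+00]), 'dq': array([ 0.00060746, -0.00164589, -0.00169192, -0.00154577,  0.00160675,
       -0.00104975]), 'effort': array([ 5.33329257e-04, -5.38305295e+01,  3.46586823e+01,  2.77904008e-03,
        1.57546953e-05, -2.53930295e-05]), 'tcp_pos': array([5.24956168e-01, 9.96117341e-06, 2.53301409e-01]), 'tcp_rot': array([-3.14151031e+00, -2.06250611e-05,  1.57081786e+00]), 'ft_force': array([-0.00347166, -0.28079753,  0.05030509]), 'ft_torque': array([0.02678261, 0.0140098 , 0.00681712]), 'finger_gap': 0.08559380819022794}
```

```bash
python3 - <<'E'
import cv2
a=cv2.imread("pics/scene0.png");b=cv2.imread("pics/side0.png")
cv2.imwrite("pics/s1.png",cv2.resize(a[140:420,180:560],(800,589),interpolation=cv2.INTER_CUBIC))
cv2.imwrite("pics/s2.png",cv2.resize(b[100:480,100:600],(789,600),interpolation=cv2.INTER_CUBIC))
E
```

```text
(no output)
```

View pics/s1.png

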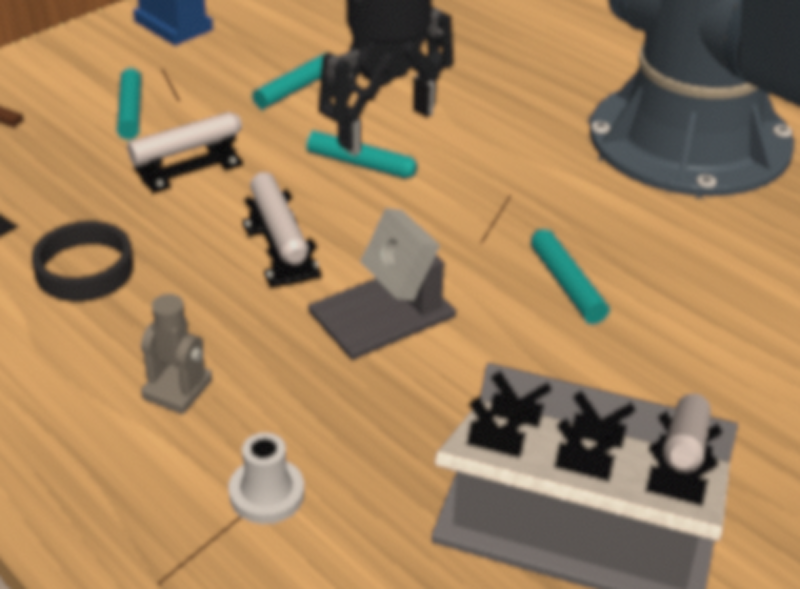

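View pics/s2.png

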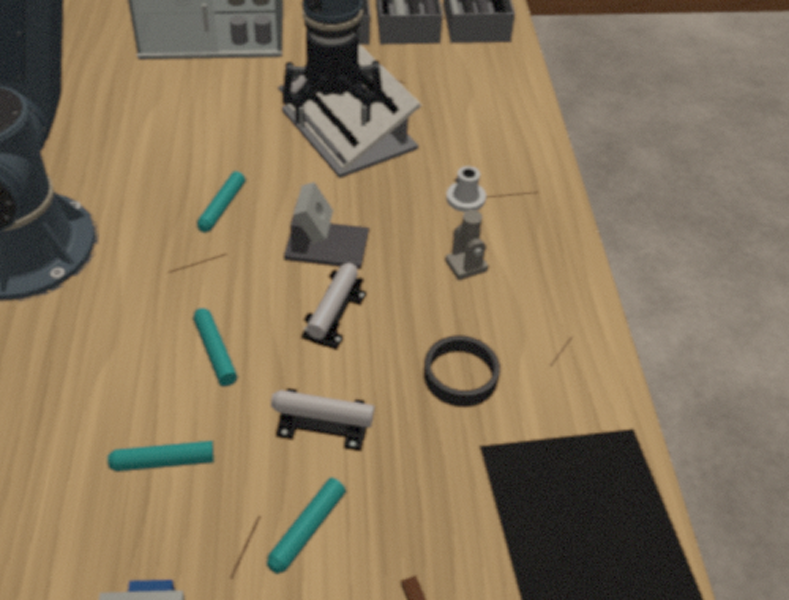

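```bash
cat > h.py <<'E'
import numpy as np
from scipy.optimize import least_squares
from station import *
def cloud(n,d,mask):
    i=camera_info(n); v,u=np.nonzero(mask&(d>0)); z=d[v,u]
    c=np.stack([(u-i["cx"])/i["fx"]*z,(v-i["cy"])/i["fy"]*z,z],1)
    return (c-i["t"])@i["R"], np.stack([u,v],1)
def fitcyl(P,d0,r=.015):
    m=np.median(P,0); d0=np.array(d0,float)
    def ax(q):
        a=d0+q[3]*E[1]+q[4]*E[2]; return m+q[:3],a/np.linalg.norm(a)
    E=np.linalg.svd(d0[None])[2]
    def f(q):
        c,a=ax(q); w=P-c; return np.r_[np.linalg.norm(w-np.outer(w@a,a),axis=1)-r, .01*(q[:3]@a)]
    s=least_squares(f,np.r_[-.0,0,-.012,0,0],loss="soft_l1",f_scale=.002)
    c,a=ax(s.x); t=(P-c)@a; lo,hi=np.percentile(t,[1,99])
    return c+a*(lo+hi)/2,a,hi-lo,np.median(np.abs(s.fun))
E
python3 - <<'E'
from h import *
import cv2
for n in("scene","side"):
    p,_=capture(n); d=np.load(f"pics/{n}0.npy")
    print(n)
    for m in masks_of(n,"shaft_a"):
        k=cv2.erode(m["pixels"].astype(np.uint8),np.ones((3,3)))>0
        col=p[k].mean(0)
        if col[1]-col[0]>40: continue
        P,_=cloud(n,d,k); 
        w=P-P.mean(0); a=np.linalg.svd(w,full_matrices=0)[2][0]
        c,a,L,e=fitcyl(P,a); print(m["rect"],col.round(),c.round(4),a.round(3),"yaw",np.degrees(np.arctan2(a[1],a[0])).round(1),round(L,4),round(e,4))
    for q in("shaft_c_mid","bore_mouth","groove_1","gauge"):
      for m in masks_of(n,q)[:1]:
        P,uv=cloud(n,d,m["pixels"]); np.savez(f"pics/{n}_{q}.npz",P=P,uv=uv)
        print(q,m["rect"],len(P),np.median(P,0).round(3),P.min(0).round(3),P.max(0).round(3))
        if q=="shaft_c_mid":
            P,_=cloud(n,d,cv2.erode(m["pixels"].astype(np.uint8),np.ones((3,3)))>0)
            a=np.linalg.svd(P-P.mean(0),full_matrices=0)[2][0]; print(fitcyl(P,a))
        if q=="bore_mouth":
            cc=np.median(P,0); 
            for _ in range(4):
                w=P-cc; nn=np.linalg.svd(w,full_matrices=0)[2][2]; r=w@nn; g=abs(r)<2*np.median(abs(r))+1e-3; P=P[g]; cc=P.mean(0)
            print("plane",cc.round(4),nn.round(3),len(P))
E
```

```text
scene
[237.6, 196.3, 295.7, 216.7] [206. 189. 177.] [ 0.5055 -0.3761  0.0464] [ 0.974 -0.228  0.013] yaw -13.2 0.1315 0.0023
[299.9, 222.9, 324.5, 261.5] [191. 174. 163.] [ 0.5237 -0.1718  0.0458] [ 0.415  0.91  -0.01 ] yaw 65.5 0.1372 0.0014
shaft_c_mid [493.2, 328.0, 519.5, 365.4] 561 [0.537 0.362 0.129] [0.446 0.308 0.079] [0.567 0.386 0.146]
(array([0.51200143, 0.35176964, 0.10576211]), array([0.75224266, 0.48314067, 0.44800232]), np.float64(0.12790951492601285), np.float64(0.0015387544403492343))
bore_mouth [350.0, 240.8, 390.2, 280.7] 988 [ 0.499 -0.006  0.081] [ 0.466 -0.07   0.   ] [0.526 0.026 0.112]
plane [ 0.5031 -0.014   0.0817] [ 0.864 -0.133  0.485] 636
groove_1 [385.8, 312.3, 531.6, 394.6] 6620 [0.57  0.291 0.095] [ 0.399  0.118 -0.002] [0.688 0.43  0.132]
gauge [324.7, 237.5, 398.8, 312.2] 2632 [ 0.508 -0.003  0.016] [ 0.453 -0.086 -0.001] [0.587 0.04  0.112]
side
[270.7, 345.1, 337.0, 370.3] [141. 134. 128.] [ 0.5027 -0.3743  0.0454] [ 0.974 -0.226 -0.001] yaw -13.0 0.1315 0.0015
[296.2, 265.3, 325.4, 312.7] [157. 151. 145.] [ 0.5184 -0.1802  0.0452] [-0.428 -0.904  0.003] yaw -115.3 0.1298 0.0016
shaft_c_mid [290.9, 262.3, 327.4, 315.6] 650 [ 0.517 -0.19   0.057] [ 0.476 -0.246 -0.004] [ 0.561 -0.068  0.067]
(array([ 0.5185911 , -0.180121  ,  0.04529444]), array([-0.42185457, -0.90665482,  0.00397009]), np.float64(0.1304448281360852), np.float64(0.0015455154731282275))
bore_mouth [286.5, 214.5, 312.2, 252.9] 584 [ 0.493 -0.028  0.087] [ 0.464 -0.056  0.044] [0.522 0.023 0.115]
plane [ 0.4996 -0.0203  0.0833] [ 0.844 -0.193  0.501] 339
groove_1 [276.1, 131.3, 369.6, 204.6] 2283 [0.571 0.236 0.065] [ 0.427 -0.017 -0.001] [0.682 0.438 0.336]
gauge [281.2, 216.6, 336.0, 269.7] 1799 [ 0.502 -0.036  0.016] [ 0.443 -0.074 -0.004] [0.583 0.149 0.115]
```

```bash
python3 - <<'E'
from h import *
import cv2
i=camera_info("wrist"); p,d=capture("wrist"); cv2.imwrite("pics/w0.png",p[:,:,::-1]); np.savez("pics/w0.npz",d=d,**{k:i[k] for k in i})
print(i, (d>0).mean())
for q in("shaft_a","bore_mouth","gauge","groove_1"):
    for m in masks_of("wrist",q): print(q,round(m["conf"],2),m["rect"])
print(read_state()["clock"])
E
```

```text
{'fx': 371.64829954431775, 'fy': 371.64829954431775, 'cx': 315.91791021935387, 'cy': 237.4009590466177, 'R': array([[ 9.99999083e-01,  3.21177748e-04, -1.31569047e-03],
       [ 7.08382924e-04, -9.52028667e-01,  3.06008032e-01],
       [-1.15429207e-03, -3.06008683e-01, -9.52028021e-01]]), 't': array([-0.52427724, -0.0409748 ,  0.3801216 ])} 0.9957259114583333
shaft_a 0.94 [103.8, 63.4, 166.9, 195.3]
shaft_a 0.77 [138.4, 333.2, 155.9, 350.2]
shaft_a 0.72 [278.3, 313.1, 350.2, 414.1]
shaft_a 0.58 [127.9, 454.4, 172.7, 474.7]
bore_mouth 0.55 [237.9, 186.1, 314.3, 284.5]
gauge 0.8 [236.8, 161.2, 375.3, 283.8]
groove_1 0.75 [300.4, 0.2, 417.4, 42.4]
1.45
```

View pics/w0.png

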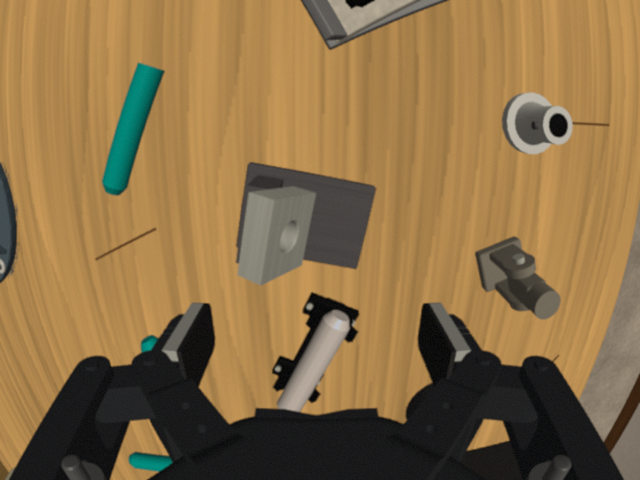

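```bash
cat >> h.py <<'E'
def rays(i):
    v,u=np.mgrid[:480,:640]; x=(u-i["cx"])/i["fx"]; y=(v-i["cy"])/i["fx"]; th=np.hypot(x,y)+1e-9
    s=np.tan(th)/th; return np.stack([x*s,y*s,np.ones_like(x)],-1)   # z=1 camera rays
def wcloud(i,d): return (rays(i)*d[...,None]-i["t"])@i["R"]
E
python3 - <<'E'
from h import *
import cv2
w=np.load("pics/w0.npz"); i={k:w[k] for k in("fx","fy","cx","cy","R","t")}; d=w["d"]
W=wcloud(i,d); print("hole px",W[236,290].round(4))
box=np.zeros((480,640),bool); box[195:275,262:313]=1
P=W[box]; 
# plane fit: RANSAC with normal tilt 28
best=0; rng=np.random.default_rng(0)
for _ in range(800):
    s=P[rng.choice(len(P),3,False)]; n=np.cross(s[1]-s[0],s[2]-s[0]); n/=np.linalg.norm(n)+1e-12; n*=np.sign(n[0])
    if abs(n[2]-np.sin(np.radians(28)))>.08: continue
    g=abs((P-s[0])@n)<.002
    if g.sum()>best: best=g.sum(); G=g
Q=P[G]; c=Q.mean(0); n=np.linalg.svd(Q-c,full_matrices=0)[2][2]; n*=np.sign(n[0]); print("plane",c.round(4),n.round(4),best,len(P),"yaw",np.degrees(np.arctan2(n[1],n[0])),"slope",np.degrees(np.arcsin(n[2])),"res",np.std((Q-c)@n))
C=-i["R"].T@i["t"]; D=rays(i)@i["R"]; t=((c-C)@n)/(D@n); X=C+t[...,None]*D
r=(W-c)@n
m=(r<-.003)&(np.linalg.norm(X-W[236,290],axis=-1)<.03)&box
y=np.cross([0,0,1],n); y/=np.linalg.norm(y); x=np.cross(y,n)
# hole as connected comp
nn,lab=cv2.connectedComponents(m.astype(np.uint8)); l=lab[236,290]; m=lab==l
H=np.stack([(X[m]-c)@x,(X[m]-c)@y],1); (cx,cy),R=cv2.minEnclosingCircle((H*1000).astype(np.float32))
print("hole n",m.sum(),"centroid",(c+H.mean(0)@np.stack([x,y])).round(4),"mec",(c+(cx*x+cy*y)/1000).round(4),R,"eqR",np.ptp(H,0)*500)
E=np.abs((X-c)@n)+0
pl=(abs(r)<.003)&box; K=np.stack([(X[pl]-c)@x,(X[pl]-c)@y],1); lo,hi=np.percentile(K,[.5,99.5],0); print("plate ext",lo,hi,"centre",(c+(lo+hi)/2@np.stack([x,y])).round(4))
# shaft B
for m in masks_of("wrist","shaft_a"):
    if m["rect"][0]>250:
        k=cv2.erode(m["pixels"].astype(np.uint8),np.ones((3,3)))>0; print(fitcyl(W[k],[.42,.907,0]))
# rack from scene: deck plane
z=np.load("pics/scene_groove_1.npz"); P=z["P"]
b=0
for _ in range(3000):
    s=P[rng.choice(len(P),3,False)]; n=np.cross(s[1]-s[0],s[2]-s[0]); n/=np.linalg.norm(n)+1e-12; n*=np.sign(n[2])
    if abs(n[2]-np.cos(np.radians(28)))>.03 or n[0]>0: continue
    g=abs((P-s[0])@n)<.003
    if g.sum()>b: b=g.sum(); G=g
Q=P[G]; c=Q.mean(0); n=np.linalg.svd(Q-c,full_matrices=0)[2][2]; n*=np.sign(n[2]); print("deck",c,n,b,"yaw",np.degrees(np.arctan2(-n[1],-n[0])),"tilt",np.degrees(np.arccos(n[2])))
E
```

```text
hole px [ 0.5018 -0.0202  0.066 ]
plane [ 0.5004 -0.0123  0.0843] [ 0.8649 -0.1659  0.4736] 2894 4080 yaw -10.85948859501397 slope 28.27116155434716 res 0.0006616504387591573
hole n 296 centroid [ 0.5007 -0.0143  0.0831] mec [ 0.501  -0.0145  0.0825] 12.782193183898926 eqR [10.65635409 12.39538425]
plate ext [-0.03243926 -0.03726112] [0.0374141  0.03259533] centre [ 0.5011 -0.0148  0.0821]
(array([ 0.52227171, -0.17030313,  0.04499196]), array([ 0.41491859,  0.90983151, -0.00701338]), np.float64(0.13151309915251252), np.float64(0.00047270117781630667))
deck [0.58630019 0.31057131 0.08578068] [-0.40903754 -0.21166612  0.88762928] 2575 yaw 27.36037034798352 tilt 27.423161114186854
```

```bash
cat >> h.py <<'E'
from scipy.spatial.transform import Rotation as Ro
def Rdown(yaw): return Ro.from_euler("xyz",[180,0,yaw],degrees=True)
def Rtilt(yaw,flip=False,sl=28):   # tool x up the slope (or down it if flip), tool z into the deck
    p,s=np.radians(yaw),np.radians(sl)
    u=np.array([np.cos(s)*np.cos(p),np.cos(s)*np.sin(p),np.sin(s)]); z=np.array([np.sin(s)*np.cos(p),np.sin(s)*np.sin(p),-np.cos(s)])
    if flip: u=-u
    return Ro.from_matrix(np.stack([u,np.cross(z,u),z],1))
def go(R0,p0,R1,p1,tag=""):
    s=(np.array(p1)-p0)/.6; r=(R1*R0.inv()).as_rotvec(degrees=True)/120
    print(tag,np.r_[s,r].round(4),"rows",np.linalg.norm(s)*.6/.0417,np.linalg.norm(r)*120/7.16)
def st():
    s=read_state(); R=Ro.from_euler("xyz",s["tcp_rot"])
    print("t",round(s["clock"],2),"p",s["tcp_pos"].round(4),"rpy",np.degrees(s["tcp_rot"]).round(1),"q",np.degrees(s["joint_pos"]).round(0),"F",s["ft_force"].round(1),"gap",round(s["finger_gap"],4)); return R,s["tcp_pos"]
E
python3 -c "
from h import *
R,p=st(); go(R,p,Rdown(65.2),[.5215,-.173,.15])"
```

```text
t 1.5 p [0.5249 0.     0.2533] rpy [-180.   -0.   90.] q [ 0. 14. -1. 76.  0. 90.] F [ 0.8  0.  -0.3] gap 0.0854
 [-5.700e-03 -2.883e-01 -1.721e-01 -0.000e+00 -1.000e-04 -2.067e-01] rows 4.8326720485391235 3.463708320300092
```

Candidates in the scene image are the aluminium shafts in clamps at (268,206) and (312,244), the racked shaft at (506,345), and turquoise look-alikes at (314,178), (241,188), (352,214) and (449,270). I choose the aluminium shaft in the clamp at (312,244). In the wrist view it is at (315,360) and the bore is at (290,236).

Request:
{"fn": "arm_command", "kwargs": {
  "plan": "-1 -0.0057 -0.2883 -0.1721 0 0 -0.2067;-1 -0.0057 -0.2883 -0.1721 0 0 -0.2067;-1 -0.0057 -0.2883 -0.1721 0 0 -0.2067;-1 -0.0057 -0.2883 -0.1721 0 0 -0.2067;-1 -0.0057 -0.2883 -0.1721 0 0 -0.2067;-1 -0.0057 -0.2883 -0.1721 0 0 -0.2067;-1 -0.0057 -0.2883 -0.1721 0 0 -0.2067",
  "grip_force": 50
}}

```text
clock: 2.08
tcp_pos: [0.5207, -0.1742, 0.1489]
tcp_rot: [-3.139, 0.0, 1.135]
ft_force: [-0.2, 0.4, -0.3]
finger_gap: 0.085
```

```bash
cat >> h.py <<'E'
def wlook(tag,d0,near,query="shaft_a"):
    import cv2
    i=camera_info("wrist"); p,d=capture("wrist"); cv2.imwrite(f"pics/{tag}.png",p[:,:,::-1]); W=wcloud(i,d); np.savez(f"pics/{tag}.npz",W=W,d=d,p=p,**i)
    for m in masks_of("wrist",query):
        k=cv2.erode(m["pixels"].astype(np.uint8),np.ones((3,3)))>0; k&=d>0
        if k.sum()<50 or np.linalg.norm(np.median(W[k],0)[:2]-near)>.1: continue
        c,a,L,e=fitcyl(W[k],d0); print(m["rect"],c.round(4),a.round(3),"yaw",np.degrees(np.arctan2(a[1],a[0])).round(1),"L",round(L,4),"e",round(e,4),"ends",(c+a*L/2).round(4),(c-a*L/2).round(4))
E
python3 -c "
from h import *
R,p=st(); wlook('w1',[.42,.907,0],[.52,-.173])
go(R,p,Rdown(65.2),[.5215,-.173,.048])"
```

```text
t 2.08 p [ 0.5207 -0.1742  0.1489] rpy [-179.9    0.    65. ] q [-19.  19.  -9.  62.   0.  96.] F [-0.2  0.4 -0.3] gap 0.085
[290.5, 135.0, 340.8, 353.8] [ 0.5205 -0.1739  0.0448] [ 0.408  0.913 -0.007] yaw 65.9 L 0.1354 e 0.0004 ends [ 0.5482 -0.1121  0.0443] [ 0.4929 -0.2358  0.0453]
 [ 0.0014  0.002  -0.1681 -0.0004 -0.0011  0.0014] rows 2.4187729213997216 0.030257963209462294
```

View pics/w1.png

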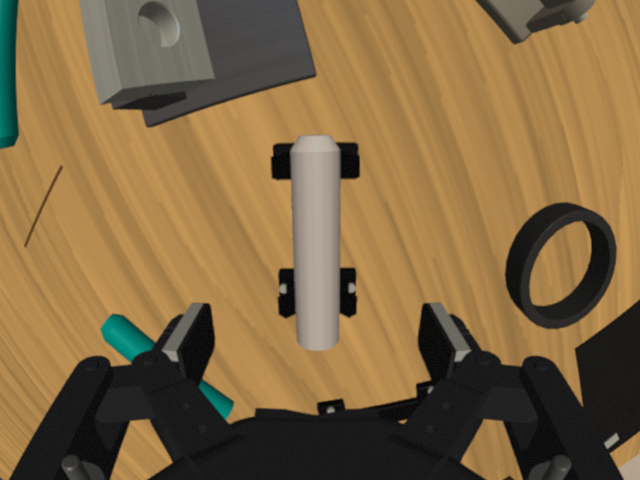

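The wrist view shows the bare aluminium shaft lying in its clamp, (317,135) to (318,350). Its far end, at (317,140), looks chamfered. I will turn the hand half round before grasping to keep joint 6 mid-range, and the bore test will confirm the chamfer.

Request:
{"fn": "arm_command", "kwargs": {
  "plan": "-1 0 0 0 0 0 0.06;-1 0 0 0 0 0 0.12;-1 0 0 0 0 0 0.18;-1 0 0 0 0 0 0.24;-1 0 0 0 0 0 0.3;-1 0 0 0 0 0 0.36;-1 0 0 0 0 0 0.42;-1 0 0 0 0 0 0.48;-1 0 0 0 0 0 0.54;-1 0 0 0 0 0 0.595"
}}

```text
clock: 3.02
tcp_pos: [0.5223, -0.1716, 0.1513]
tcp_rot: [3.141, 0.002, 2.393]
ft_force: [0.3, 0.3, 0.0]
finger_gap: 0.0854
```

Request:
{"fn": "arm_command", "kwargs": {
  "plan": "-1 0 0 0 0 0 0.06;-1 0 0 0 0 0 0.12;-1 0 0 0 0 0 0.18;-1 0 0 0 0 0 0.24;-1 0 0 0 0 0 0.3;-1 0 0 0 0 0 0.36;-1 0 0 0 0 0 0.42;-1 0 0 0 0 0 0.48;-1 0 0 0 0 0 0.54;-1 0 0 0 0 0 0.595"
}}

```text
clock: 3.85
tcp_pos: [0.5223, -0.1716, 0.1513]
tcp_rot: [-3.14, 0.002, -2.644]
ft_force: [0.2, -0.2, 1.1]
finger_gap: 0.0856
```

```bash
python3 -c "
from h import *
R,p=st(); go(R,p,Rdown(65.4-180),[.5205,-.174,.09]); go(R,p,Rdown(65.4-180),[.5205,-.174,.048])"
```

```text
t 3.85 p [ 0.5223 -0.1716  0.1513] rpy [-1.799e+02  1.000e-01 -1.515e+02] q [-18.  19.  -9.  62.   0. -47.] F [ 0.2 -0.2  1.1] gap 0.0856
 [-3.000e-03 -4.100e-03 -1.021e-01 -1.000e-04  1.000e-03  3.076e-01] rows 1.471144545627343 5.155819631338013
 [-3.000e-03 -4.100e-03 -1.721e-01 -1.000e-04  1.000e-03  3.076e-01] rows 2.477602059729279 5.155819631338013
```

```bash
cat >> h.py <<'E'
import json
def setc(R,p): json.dump([R.as_quat().tolist(),list(map(float,p))],open("cmd.json","w"))
def getc(): q,p=json.load(open("cmd.json")); return Ro.from_quat(q),np.array(p)
def adv(dx,dy,dz,rx=0,ry=0,rz=0):  # record a finished command
    R,p=getc(); setc(Ro.from_rotvec(np.array([rx,ry,rz])*120,degrees=True)*R,p+.6*np.array([dx,dy,dz]))
E
python3 -c "
from h import *
setc(Rdown(208),[.5216,-.173,.150])
R,p=getc(); go(R,p,Rdown(245.4),[.5208,-.174,.09]); go(R,p,Rdown(245.4),[.5208,-.174,.048])"
```

```text
[-0.0013 -0.0017 -0.1     0.      0.      0.3117] rows 1.4391766213558659 5.223463687150837
 [-0.0013 -0.0017 -0.17    0.      0.      0.3117] rows 2.4462359448178046 5.223463687150837
```

Request:
{"fn": "arm_command", "kwargs": {
  "plan": "-1 -0.0013 -0.0017 0 0 0 0.06;-1 -0.0013 -0.0017 0 0 0 0.12;-1 -0.0013 -0.0017 0 0 0 0.18;-1 -0.0013 -0.0017 0 0 0 0.24;-1 -0.0013 -0.0017 -0.04 0 0 0.31;-1 -0.0013 -0.0017 -0.10 0 0 0.312;-1 -0.0013 -0.0017 -0.14 0 0 0.312;-1 -0.0013 -0.0017 -0.17 0 0 0.312;-1 -0.0013 -0.0017 -0.17 0 0 0.312;1 -0.0013 -0.0017 -0.17 0 0 0.312"
}}

```text
clock: 4.68
tcp_pos: [0.521, -0.1729, 0.0485]
tcp_rot: [3.141, 0.0, -1.998]
ft_force: [1.3, 0.6, 0.5]
finger_gap: 0.0752
```

Request:
{"fn": "arm_command", "kwargs": {
  "plan": "1 0 0 0 0 0 0;1 0 0 0 0 0 0;1 0 0 0 0 0 0;1 0 0 0 0 0 0;1 0 0 0 0 0 0;1 0 0 0 0 0 0"
}}

```text
clock: 5.18
tcp_pos: [0.5208, -0.1738, 0.0494]
tcp_rot: [-3.141, 0.001, -1.999]
ft_force: [-3.9, 3.6, 9.9]
finger_gap: 0.0286
```

```bash
python3 -c "
from h import *
adv(-.0013,-.0017,-.17,0,0,.312); st(); R,p=getc(); print(p)
go(R,p,R,p+[0,0,.18],'lift')
b=np.array([.502,-.0147,.080]); z=np.array(Rtilt(-10.9).as_matrix()[:,0]); tz=Rtilt(-10.9).as_matrix()[:,2]
RT=Rtilt(-10.9,True)
pre=b+z*.105-tz*.003; print('pre',pre)
go(R,p+[0,0,.18],RT,pre+[0,0,.1],'hi'); go(R,p+[0,0,.18],RT,pre,'pre')"
```

```text
t 5.18 p [ 0.5208 -0.1738  0.0494] rpy [-179.9    0.  -114.6] q [-18.  24. -17.  48.   0. -84.] F [-3.9  3.6  9.9] gap 0.0286
[ 0.52082 -0.17402  0.048  ]
lift [0.  0.  0.3 0.  0.  0. ] rows 4.316546762589928 0.0
pre [ 0.59165389 -0.03196462  0.13194336]
hi [ 0.1181  0.2368  0.0066  0.1151 -0.2233 -0.6227] rows 3.807797214185323 11.253040137112508
pre [ 0.1181  0.2368 -0.1601  0.1151 -0.2233 -0.6227] rows 4.44933320043387 11.253040137112508
```

Request:
{"fn": "arm_command", "kwargs": {
  "plan": "1 0 0 0.06 0 0 0;1 0 0 0.12 0 0 0;1 0 0 0.18 0 0 0;1 0 0 0.24 0 0 0;1 0 0 0.3 0 0 0;1 0.02 0.04 0.3 0.0102 -0.0198 -0.0553;1 0.04 0.08 0.3 0.0205 -0.0397 -0.1107;1 0.06 0.12 0.3 0.0307 -0.0595 -0.166;1 0.08 0.16 0.3 0.0409 -0.0794 -0.2214;1 0.1 0.2 0.3 0.0512 -0.0992 -0.2768"
}}

```text
clock: 6.02
tcp_pos: [0.5809, -0.0532, 0.2285]
tcp_rot: [-3.056, 0.217, -2.579]
ft_force: [0.2, -0.6, -2.9]
finger_gap: 0.029
```

```bash
python3 -c "
from h import *
adv(.1,.2,.3,.0512,-.0992,-.2768); st(); R,p=getc(); print(p)
RT=Rtilt(-10.9,True); pre=[.5917,-.0320,.1319]
go(R,p,RT,np.add(pre,[0,0,.1]),'hi'); go(R,p,RT,pre,'pre')"
```

```text
t 6.02 p [ 0.5809 -0.0532  0.2285] rpy [-175.1   12.4 -147.8] q [ -7.  11.  -9.  57.   4. -38.] F [ 0.2 -0.6 -2.9] gap 0.029
[ 0.58082 -0.05402  0.228  ]
hi [ 0.0181  0.0367  0.0065  0.0639 -0.1241 -0.3459] rows 0.5963777585424115 6.250862747354441
pre [ 0.0181  0.0367 -0.1602  0.0639 -0.1241 -0.3459] rows 2.3786339492660447 6.250862747354441
```

Request:
{"fn": "arm_command", "kwargs": {
  "plan": "1 0.018 0.0367 0.0065 0.0106 -0.0207 -0.0577;1 0.018 0.0367 0.0065 0.0213 -0.0414 -0.1153;1 0.018 0.0367 0.0065 0.0319 -0.062 -0.173;1 0.018 0.0367 0.0065 0.0426 -0.0827 -0.2306;1 0.018 0.0367 0.0065 0.0532 -0.1034 -0.288;1 0.018 0.0367 0.0065 0.0639 -0.1241 -0.3459;1 0.018 0.0367 -0.05 0.0639 -0.1241 -0.3459;1 0.018 0.0367 -0.11 0.0639 -0.1241 -0.3459;1 0.018 0.0367 -0.16 0.0639 -0.1241 -0.3459;1 0.018 0.0367 -0.16 0.0639 -0.1241 -0.3459"
}}

```text
clock: 6.85
tcp_pos: [0.5866, -0.0318, 0.1256]
tcp_rot: [-3.14, 0.478, 2.953]
ft_force: [-2.1, -0.7, -4.4]
finger_gap: 0.0286
```

```bash
python3 -c "
from h import *
adv(.018,.0367,-.16,.0639,-.1241,-.3459); st(); R,p=getc(); print(p)
wlook('w2',[.87,-.16,.47],[.59,-.03])
# bore again
"
```

```text
t 6.85 p [ 0.5866 -0.0318  0.1256] rpy [-179.9   27.4  169.2] q [ -1.   9. -35.  19.  -5.   9.] F [-2.1 -0.7 -4.4] gap 0.0286
[ 0.59162 -0.032    0.132  ]
[269.1, 146.4, 358.6, 416.5] [ 0.5713 -0.0297  0.1121] [ 0.874 -0.161  0.459] yaw -10.4 L 0.1005 e 0.0003 ends [ 0.6152 -0.0378  0.1352] [ 0.5274 -0.0216  0.089 ]
```

View pics/w2.png

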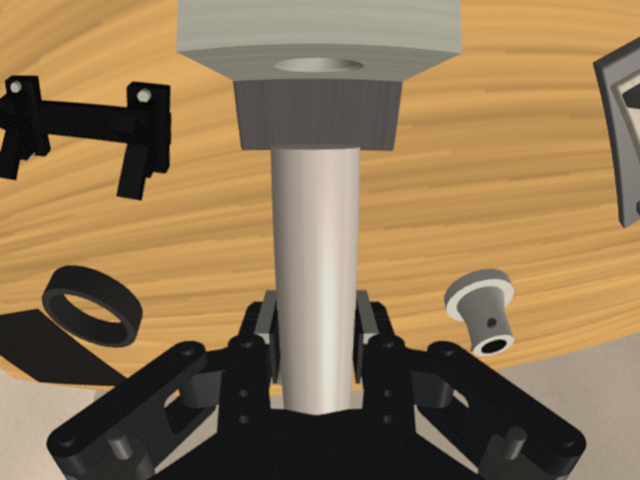

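```bash
python3 -c "
from h import *
st(); R,p=getc()
w=np.load('pics/w2.npz'); W=w['W']; i={k:w[k] for k in('fx','fy','cx','cy','R','t')}
# lateral: ray through hole centre px vs shaft axis, plane of plate z=.08
D=rays(i)@i['R']; C=-i['R'].T@i['t']; n=Rtilt(-10.9).as_matrix()[:,0]; y=np.cross([0,0,1],n);y/=np.linalg.norm(y)
b=np.array([.502,-.0147,.08])
for u,v in((275,65),(364,65),(319,72)):
  d=D[v,u]; X=C+d*((b-C)@n)/(d@n); print(X.round(4),((X-b)@y).round(4))
"
```

```text
t 6.95 p [ 0.5909 -0.032   0.1317] rpy [-180.    27.9  169.1] q [ -1.   9. -34.  19.  -5.   9.] F [ 0.7  0.6 -1.4] gap 0.0282
[ 0.4998 -0.0294  0.0788] -0.0149
[ 0.5049 -0.0012  0.0795] 0.0138
[ 0.5105 -0.0169  0.0635] -0.0006
```

```bash
python3 -c "
from h import *
R,p=getc(); wlook('w3',[.87,-.16,.47],[.59,-.03]); _,q=st()
n=Rtilt(-10.9).as_matrix()[:,0];tz=Rtilt(-10.9).as_matrix()[:,2]
for k in(30,33,36,39): print(k,(-n*k/600).round(4))
"
```

```text
[273.9, 145.3, 357.6, 415.9] [ 0.5756 -0.0299  0.118 ] [ 0.869 -0.161  0.467] yaw -10.5 L 0.1003 e 0.0003 ends [ 0.6192 -0.0379  0.1414] [ 0.532  -0.0218  0.0946]
t 7.05 p [ 0.5931 -0.0321  0.1345] rpy [180.   28.2 169.1] q [ -1.   9. -34.  19.  -5.   9.] F [ 0.4 -0.1 -2. ] gap 0.0283
30 [-0.0434  0.0083 -0.0235]
33 [-0.0477  0.0092 -0.0258]
36 [-0.052   0.01   -0.0282]
39 [-0.0564  0.0109 -0.0305]
```

Request:
{"fn": "arm_command", "kwargs": {
  "plan": "1 -0.0246 0.0057 -0.0096 0 0 0;1 -0.0446 0.0098 -0.0213 0 0 0;1 -0.0446 0.0098 -0.0213 0 0 0;1 -0.0446 0.0098 -0.0213 0 0 0;1 -0.0489 0.0107 -0.0236 0 0 0;1 -0.0532 0.0115 -0.026 0 0 0;1 -0.0532 0.0115 -0.026 0 0 0;1 -0.0532 0.0115 -0.026 0 0 0"
}}

```text
clock: 7.72
tcp_pos: [0.5612, -0.0252, 0.1177]
tcp_rot: [3.141, 0.492, 2.951]
ft_force: [3.4, -1.1, -0.1]
finger_gap: 0.0282
```

```bash
python3 -c "
from h import *
adv(-.0532,.0115,-.026); R,p=st(); c=getc()[1]; n=Rtilt(-10.9).as_matrix()[:,0]
b=np.array([.502,-.0147,.08]); print('cmd',(c-b)@n,'meas',(p-b)@n)
"
```

```text
t 7.72 p [ 0.5612 -0.0252  0.1177] rpy [180.   28.2 169.1] q [  0.   7. -39.  16.  -5.  10.] F [ 3.4 -1.1 -0.1] gap 0.0282
cmd 0.06885210640588249 meas 0.07074010215733492
```

Request:
{"fn": "arm_command", "kwargs": {
  "plan": "1 -0.0014 0.0003 -0.0008 0 0 0;1 -0.0029 0.0006 -0.0016 0 0 0;1 -0.0043 0.0008 -0.0023 0 0 0;1 -0.0043 0.0008 -0.0023 0 0 0;1 -0.0043 0.0008 -0.0023 0 0 0"
}}

```text
clock: 8.13
tcp_pos: [0.5609, -0.0251, 0.118]
tcp_rot: [3.141, 0.496, 2.95]
ft_force: [10.5, -2.5, 2.5]
finger_gap: 0.0285
```

```bash
python3 -c "
from h import *
adv(-.0043,.0008,-.0023); R,p=st(); c=getc()[1]; n=Rtilt(-10.9).as_matrix()[:,0]
b=np.array([.502,-.0147,.08]); print('cmd',(c-b)@n,'meas',(p-b)@n)
"
```

```text
t 8.13 p [ 0.5609 -0.0251  0.118 ] rpy [180.   28.4 169. ] q [  0.   7. -39.  15.  -5.  10.] F [10.5 -2.5  2.5] gap 0.0285
cmd 0.06588718754276943 meas 0.07062651545714252
```

```bash
python3 -c "
from h import *
R,p=getc(); n=Rtilt(-10.9).as_matrix()[:,0]
r=p+n*.03; u=r+[0,0,.13]
go(R,p,R,r,'ret'); go(R,p,R,u,'up'); go(R,p,Rtilt(28,True),[.481,.251,.246],'view')"
```

```text
ret [ 0.0434 -0.0083  0.0235  0.      0.      0.    ] rows 0.7194244604316536 0.0
up [ 0.0434 -0.0083  0.2401  0.      0.      0.    ] rows 3.513159017205591 0.0
view [-0.1269  0.4594  0.2183 -0.      0.      0.3242] rows 7.542200863325738 5.433254445358478
```

Request:
{"fn": "arm_command", "kwargs": {
  "plan": "1 0.0434 -0.0083 0.0235 0 0 0;1 0.0434 -0.0083 0.0235 0 0 0;1 0.0434 0 0.09 0 0 0;1 0.0434 0.02 0.15 0 0 0.03;1 0.03 0.06 0.2 0 0 0.08;1 0.01 0.12 0.22 0 0 0.12;1 -0.02 0.18 0.22 0 0 0.17;1 -0.05 0.24 0.22 0 0 0.22;1 -0.08 0.3 0.22 0 0 0.26;1 -0.1 0.36 0.22 0 0 0.3"
}}

```text
clock: 8.97
tcp_pos: [0.4947, 0.1923, 0.2466]
tcp_rot: [3.141, 0.487, -2.7]
ft_force: [1.9, 0.1, -4.1]
finger_gap: 0.0288
```

Request:
{"fn": "arm_command", "kwargs": {
  "plan": "1 -0.014 0.05 -0.001 0 0 0.02;1 -0.0269 0.0994 -0.0017 0 0 0.0242;1 -0.0269 0.0994 -0.0017 0 0 0.0242;1 -0.0269 0.0994 -0.0017 0 0 0.0242;1 -0.0269 0.0994 -0.0017 0 0 0.0242"
}}

```text
clock: 9.38
tcp_pos: [0.4805, 0.251, 0.2455]
tcp_rot: [-3.141, 0.487, -2.652]
ft_force: [-0.5, -0.3, -3.0]
finger_gap: 0.0288
```

```bash
python3 -c "
from h import *
adv(-.1,.36,.22,0,0,.3); adv(-.0269,.0994,-.0017,0,0,.0242); st(); R,p=getc(); print(p)
wlook('w4',Rtilt(28).as_matrix()[:,0],[.512,.352]); st()
for m in masks_of('wrist','groove_1'): print(m['conf'],m['rect'])
"
```

```text
t 9.38 p [0.4805 0.251  0.2455] rpy [-180.    27.9 -151.9] q [ 27.  -3. -28.  37.   0.  -1.] F [-0.5 -0.3 -3. ] gap 0.0288
[0.48098 0.25102 0.246  ]
t 9.48 p [0.481  0.2502 0.2457] rpy [-180.   28. -152.] q [ 27.  -3. -28.  37.   0.  -1.] F [-0.1  0.6 -2.8] gap 0.0284
0.72 [169.0, 102.8, 462.0, 296.5]
```

View pics/w4.png

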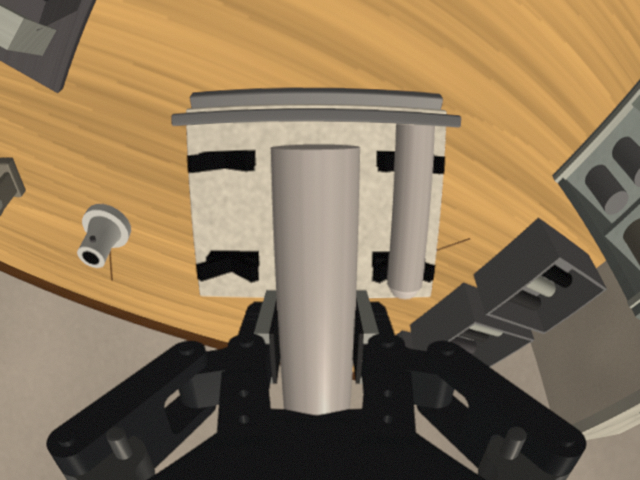

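```bash
cat > rack.py <<'E'
from h import *
w=np.load('pics/w4.npz'); W=w['W'];p=w['p'].astype(int)
v,u=np.mgrid[:480,:640]
white=(u>262)&(u<272)&(v>130)&(v<290)|(u>365)&(u<373)&(v>130)&(v<255)|(u>195)&(u<250)&(v>180)&(v<240)
P=W[white]; c=np.median(P,0)
for _ in range(4):
    g=P; n=np.linalg.svd(g-g.mean(0),full_matrices=0)[2][2]; n*=np.sign(n[2]); r=(P-P.mean(0))@n; P=P[abs(r)<2.5*np.std(r)]
c=P.mean(0); print("deck",c.round(4),n.round(4),"yaw",np.degrees(np.arctan2(-n[1],-n[0])),"tilt",np.degrees(np.arccos(n[2])),np.std(r))
h=(W-c)@n
m=(u>385)&(u<445)&(v>126)&(v<300)&(h>.040)&(h<.07)
k=W[m]; a=np.array(Rtilt(28).as_matrix()[:,0]); C,A,L,e=fitcyl(k,a)
print("c",C.round(4),A.round(4),"yaw",np.degrees(np.arctan2(A[1],A[0])),"sl",np.degrees(np.arcsin(A[2])),L,e,"h",(C-c)@n,m.sum())
y=np.cross(n,A); y/=np.linalg.norm(y)
dark=p.max(-1)<60
for nm,b in(("L lower",(180,262,145,175)),("L upper",(190,265,245,285)),("R lower",(370,450,145,175)),("R upper",(370,450,245,285))):
    s=dark&(u>b[0])&(u<b[1])&(v>b[2])&(v<b[3])&(h>.008)&(h<.06)
    q=W[s]-C; print(nm,s.sum(),"x",(q@A).min().round(4),(q@A).max().round(4),"y",np.percentile(q@y,[1,99]).round(4),"h",h[s].max())
for k in(1,2):
    G=C-y*.075*k; print("groove",3-k,G.round(4))
E
python3 rack.py
```

```text
deck [0.5844 0.2455 0.0681] [-0.4143 -0.2168  0.884 ] yaw 27.621909234863043 tilt 27.877146230885533 0.0006774593713552072
c [0.5033 0.3472 0.1001] [0.7823 0.4132 0.4662] yaw 27.844912779287714 sl 27.78673071037868 0.1328978830273092 0.000389227878582055 h 0.03985813906178756 6224
L lower 1178 x -0.0462 -0.0325 y [-0.1752 -0.1225] h 0.041641560221385224
L upper 1328 x 0.0451 0.0598 y [-0.1751 -0.1239] h 0.042252255656518294
R lower 471 x -0.0456 -0.0326 y [-0.0274  0.0257] h 0.042618817303823074
R upper 545 x 0.0457 0.06 y [-0.0266  0.0253] h 0.041821947948186756
groove 2 [0.5383 0.2808 0.1002]
groove 1 [0.5732 0.2145 0.1003]
```

```bash
cat >> h.py <<'E'
A=Rtilt(27.75,sl=27.85).as_matrix()[:,0]; NZ=-Rtilt(27.75,sl=27.85).as_matrix()[:,2]
G={2:np.array([.5421,.2828,.1024]),1:np.array([.577,.2165,.1025])}
def rackp(k,h,x=-.002,off=.004): return G[k]+A*x+NZ*(h+off)
E
python3 -c "
from h import *
R,p=getc(); RT=Rtilt(27.75,True,27.85)
for h in(.06,.01,.0,-.003): go(R,p,RT,rackp(2,h),h)"
```

```text
0.06 [ 0.0552  0.0284 -0.1466 -0.0006  0.0011 -0.0021] rows 2.2901664529177443 0.041328613025482346
0.01 [ 0.0896  0.0465 -0.2203 -0.0006  0.0011 -0.0021] rows 3.486312245555286 0.041328613025482346
0.0 [ 0.0965  0.0501 -0.235  -0.0006  0.0011 -0.0021] rows 3.725764742256473 0.041328613025482346
-0.003 [ 0.0986  0.0512 -0.2394 -0.0006  0.0011 -0.0021] rows 3.7976092436776816 0.041328613025482346
```

Request:
{"fn": "arm_command", "kwargs": {
  "plan": "1 0.028 0.014 -0.073 0 0 -0.002;1 0.0552 0.0284 -0.1466 0 0 -0.002;1 0.07 0.036 -0.18 0 0 -0.002;1 0.0896 0.0465 -0.2203 0 0 -0.002;1 0.0896 0.0465 -0.2203 0 0 -0.002;1 0.0931 0.0483 -0.2277 0 0 -0.002;1 0.0965 0.0501 -0.235 0 0 -0.002;1 0.0965 0.0501 -0.235 0 0 -0.002;1 0.0965 0.0501 -0.235 0 0 -0.002"
}}

```text
clock: 10.28
tcp_pos: [0.5384, 0.2812, 0.1058]
tcp_rot: [3.14, 0.489, -2.657]
ft_force: [-4.2, 3.2, -2.3]
finger_gap: 0.0283
```

```bash
python3 -c "
from h import *
adv(.0965,.0501,-.235,0,0,-.002); R,p=st(); c=getc()[1]; q=p-G[2]; print('cmd',c,'h',q@NZ,'x',q@A)
"
```

```text
t 10.28 p [0.5384 0.2812 0.1058] rpy [ 179.9   28.  -152.2] q [ 27.  12. -35.  15.   0.  -0.] F [-4.2  3.2 -2.3] gap 0.0283
cmd [0.53888 0.28108 0.105  ] h 0.004922696207110049 x -0.001974894505365626
```

Request:
{"fn": "arm_command", "kwargs": {
  "plan": "-0.15 0 0 0 0 0 0;-0.15 0 0 0 0 0 0;-0.15 0 0 0 0 0 0;-0.15 0 0 0 0 0 0"
}}

```text
clock: 10.62
tcp_pos: [0.5394, 0.281, 0.1058]
tcp_rot: [-3.141, 0.49, -2.657]
ft_force: [-0.2, 1.2, -0.2]
finger_gap: 0.0491
```

```bash
python3 -c "
from h import *
R,p=st(); print((NZ*.03/.6).round(4),(NZ*.1/.6).round(4))
"
```

```text
t 10.62 p [0.5394 0.281  0.1058] rpy [-180.    28.1 -152.3] q [ 27.  12. -35.  14.   0.  -0.] F [-0.2  1.2 -0.2] gap 0.0491
[-0.0207 -0.0109  0.0442] [-0.0689 -0.0363  0.1474]
```

Request:
{"fn": "arm_command", "kwargs": {
  "plan": "-0.15 -0.0103 -0.0054 0.0221 0 0 0;-0.15 -0.0207 -0.0109 0.0442 0 0 0;-0.15 -0.04 -0.021 0.0855 0 0 0;-0.15 -0.0689 -0.0363 0.1474 0 0 0;-0.15 -0.0689 -0.0363 0.1474 0 0 0;-0.15 -0.0689 -0.0363 0.1474 0 0 0"
}}

```text
clock: 11.12
tcp_pos: [0.4983, 0.2596, 0.1966]
tcp_rot: [-3.141, 0.494, -2.657]
ft_force: [0.6, 0.9, -0.5]
finger_gap: 0.0493
```

```bash
python3 -c "
from h import *
adv(-.0689,-.0363,.1474); st()
wlook('w5',A,[.54,.28])
R,p=getc(); print(p)
go(R,p,Rdown(167),[.503,-.375,.15],'A167'); 
"
```

```text
t 11.12 p [0.4983 0.2596 0.1966] rpy [-180.    28.3 -152.2] q [ 27.   2. -32.  28.   0.  -0.] F [ 0.6  0.9 -0.5] gap 0.0493
[295.2, 133.3, 344.0, 343.4] [0.5373 0.2802 0.0996] [0.783 0.411 0.468] yaw 27.7 L 0.1313 e 0.0004 ends [0.5887 0.3072 0.1303] [0.4859 0.2533 0.0689]
[0.49754 0.2593  0.19344]
A167 [ 0.0091 -1.0572 -0.0724 -0.0306  0.2363 -0.3328] rows 15.24722295360463 6.859635616778684
```

View pics/w5.png

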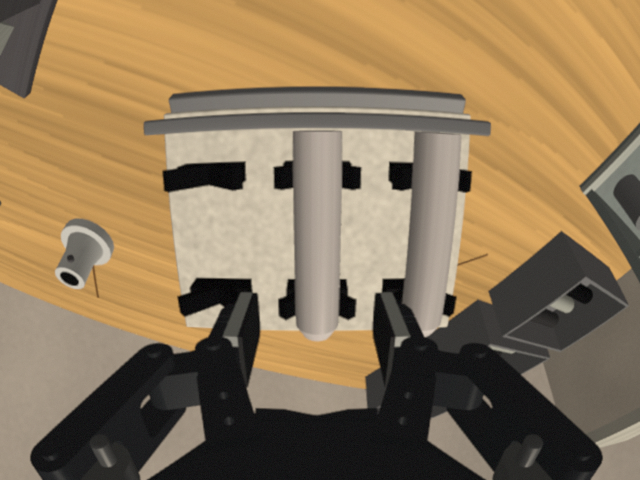

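Request:
{"fn": "arm_command", "kwargs": {
  "plan": "-1 0.002 -0.06 0.02 0 0 0;-1 0.002 -0.125 0.02 -0.003 0.0236 -0.0333;-1 0.003 -0.19 0.02 -0.006 0.0473 -0.0666;-1 0.003 -0.25 0.02 -0.009 0.071 -0.1;-1 0.004 -0.32 0.02 -0.0122 0.0945 -0.1331;-1 0.005 -0.38 0.02 -0.0153 0.118 -0.1664;-1 0.005 -0.45 0.02 -0.0184 0.142 -0.2;-1 0.006 -0.51 0.02 -0.0214 0.165 -0.233;-1 0.007 -0.58 0.02 -0.0245 0.189 -0.2662;-1 0.008 -0.64 0.02 -0.0275 0.2127 -0.3"
}}

```text
clock: 12.05
tcp_pos: [0.5019, -0.127, 0.204]
tcp_rot: [3.126, 0.043, 2.98]
ft_force: [1.2, -0.1, -0.2]
finger_gap: 0.0856
```

```bash
python3 -c "
from h import *
adv(.008,-.64,.02,-.0275,.2127,-.3); st()
R,p=getc(); print(p)
go(R,p,Rdown(167),[.503,-.375,.15],'A167'); 
"
```

```text
t 12.05 p [ 0.5019 -0.127   0.204 ] rpy [179.1   2.5 170.7] q [-15.  13. -10.  65.   1.  -6.] F [ 1.2 -0.1 -0.2] gap 0.0856
[ 0.50234 -0.1247   0.20544]
A167 [ 0.0011 -0.4172 -0.0924 -0.003   0.0236 -0.0328] rows 6.14789345378637 0.6790102827303106
```

Request:
{"fn": "arm_command", "kwargs": {
  "plan": "-1 0.0011 -0.06 -0.01 -0.003 0.0236 -0.0328;-1 0.0011 -0.125 -0.025 -0.003 0.0236 -0.0328;-1 0.0011 -0.19 -0.04 -0.003 0.0236 -0.0328;-1 0.0011 -0.25 -0.055 -0.003 0.0236 -0.0328;-1 0.0011 -0.32 -0.07 -0.003 0.0236 -0.0328;-1 0.0011 -0.38 -0.085 -0.003 0.0236 -0.0328;-1 0.0011 -0.4172 -0.0924 -0.003 0.0236 -0.0328;-1 0.0011 -0.4172 -0.0924 -0.003 0.0236 -0.0328;-1 0.0011 -0.4172 -0.0924 -0.003 0.0236 -0.0328"
}}

```text
clock: 12.8
tcp_pos: [0.5021, -0.3758, 0.1473]
tcp_rot: [3.14, -0.004, 2.913]
ft_force: [0.2, -0.2, -0.8]
finger_gap: 0.0854
```

```bash
python3 -c "
from h import *
adv(.0011,-.4172,-.0924,-.003,.0236,-.0328); st()
R,p=getc(); print(p)
wlook('w6',[.974,-.227,0],[.503,-.375])
"
```

```text
t 12.8 p [ 0.5021 -0.3758  0.1473] rpy [179.9  -0.2 166.9] q [-37.  27.   3.  67.   0. -24.] F [ 0.2 -0.2 -0.8] gap 0.0854
[ 0.503   -0.37502  0.15   ]
```

View pics/w6.png

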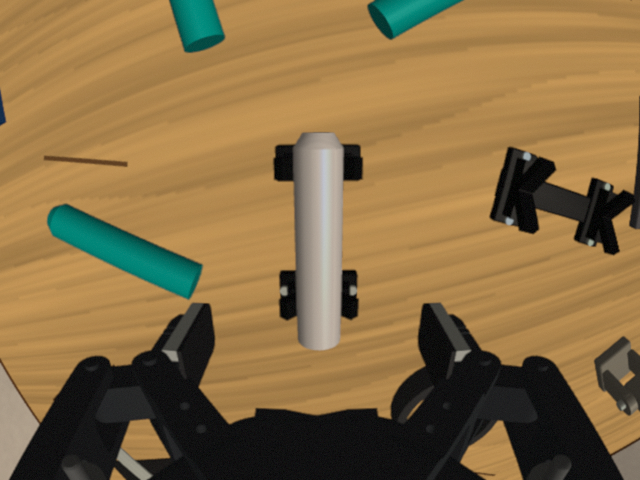

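The wrist view shows an aluminium shaft in its clamp, (318,135) to (318,350). The end at the top, (318,138), on the robot side, looks chamfered. This end goes into the bore.

```bash
python3 -c "
from h import *
w=np.load('pics/w6.npz'); W=w['W']; v,u=np.mgrid[:480,:640]; p=w['p'].astype(int)
m=(u>293)&(u<345)&(v>128)&(v<352)&(p[...,0]>110)&(W[...,2]>.035)&(abs(p[...,0]-p[...,2])<60)
c,a,L,e=fitcyl(W[m],[-.974,.227,0]); print(m.sum(),c.round(4),a.round(3),'yaw',np.degrees(np.arctan2(a[1],a[0])),L,e)
R,q=getc(); yaw=np.degrees(np.arctan2(a[1],a[0]))
go(R,q,Rdown(yaw),[c[0],c[1],.048])
"
```

```text
8811 [ 0.4988 -0.3744  0.0446] [-0.976  0.219 -0.003] yaw 167.3428789356361 0.13766968729345275 0.00038952998573636016
 [-0.007   0.0011 -0.17   -0.      0.      0.0029] rows 2.4481913498083814 0.04832947134998457
```

Request:
{"fn": "arm_command", "kwargs": {
  "plan": "-1 -0.006 0.001 -0.06 0 0 0.003;-1 -0.006 0.001 -0.11 0 0 0.003;-1 -0.006 0.001 -0.15 0 0 0.003;-1 -0.006 0.001 -0.17 0 0 0.003;1 -0.006 0.001 -0.17 0 0 0.003;1 -0.006 0.001 -0.17 0 0 0.003;1 -0.006 0.001 -0.17 0 0 0.003;1 -0.006 0.001 -0.17 0 0 0.003;1 -0.006 0.001 -0.17 0 0 0.003;1 -0.006 0.001 -0.17 0 0 0.003"
}}

```text
clock: 13.73
tcp_pos: [0.5004, -0.3739, 0.0497]
tcp_rot: [3.141, 0.003, 2.922]
ft_force: [1.0, 6.1, 6.3]
finger_gap: 0.0284
```

```bash
python3 -c "
from h import *
adv(-.006,.001,-.17,0,0,.003); st(); R,p=getc(); print(p)
RT=Rtilt(-10.9,True); n=RT.as_matrix()[:,0]*-1; tz=RT.as_matrix()[:,2]
b=np.array([.502,-.0147,.08]); pre=b+n*.105-tz*.0045+[0,.0008,0]; np.save('pre.npy',pre); print(pre)
go(R,p,RT,pre+[0,0,.1],'hi'); go(R,p,RT,pre,'pre')"
```

```text
t 13.73 p [ 0.5004 -0.3739  0.0497] rpy [1.799e+02 1.000e-01 1.674e+02] q [-37.  30.  -6.  53.   0. -24.] F [1.  6.1 6.3] gap 0.0284
[ 0.4994  -0.37442  0.048  ]
[ 0.59096239 -0.03103146  0.13326778]
hi [ 0.1526  0.5723  0.3088 -0.0476 -0.2284  0.0142] rows 9.61099840548868 3.917626966496912
pre [ 0.1526  0.5723  0.1421 -0.0476 -0.2284  0.0142] rows 8.764322276389215 3.917626966496912
```

Request:
{"fn": "arm_command", "kwargs": {
  "plan": "1 0 0 0.06 0 0 0;1 0 0 0.12 0 0 0;1 0 0 0.18 0 0 0;1 0 0.02 0.24 0 0 0;1 0.015 0.06 0.29 0 0 0;1 0.03 0.12 0.309 -0.008 -0.038 0.002;1 0.05 0.185 0.309 -0.016 -0.076 0.005;1 0.07 0.25 0.309 -0.024 -0.114 0.007;1 0.09 0.31 0.309 -0.032 -0.152 0.009;1 0.11 0.37 0.309 -0.04 -0.19 0.012"
}}

```text
clock: 14.57
tcp_pos: [0.5652, -0.1506, 0.2347]
tcp_rot: [3.14, 0.412, 2.946]
ft_force: [0.7, -0.0, -3.3]
finger_gap: 0.0285
```

```bash
python3 -c "
from h import *
adv(.11,.37,.309,-.04,-.19,.012); st(); R,p=getc(); print(p); pre=np.load('pre.npy'); RT=Rtilt(-10.9,True)
go(R,p,RT,pre+[0,0,.1],'hi'); go(R,p,RT,pre,'pre')"
```

```text
t 14.57 p [ 0.5652 -0.1506  0.2347] rpy [179.9  23.6 168.8] q [-16.   5. -20.  42.   2.  -4.] F [ 0.7 -0.  -3.3] gap 0.0285
[ 0.5654  -0.15242  0.2334 ]
hi [ 4.260e-02  2.023e-01 -2.000e-04 -7.600e-03 -3.840e-02  2.300e-03] rows 2.9748423139651923 0.6573015411509853
pre [ 0.0426  0.2023 -0.1669 -0.0076 -0.0384  0.0023] rows 3.8230471410747744 0.6573015411509853
```

Request:
{"fn": "arm_command", "kwargs": {
  "plan": "1 0.014 0.067 0 -0.0076 -0.0384 0.0023;1 0.028 0.134 0 -0.0076 -0.0384 0.0023;1 0.0426 0.2023 0 -0.0076 -0.0384 0.0023;1 0.0426 0.2023 -0.04 -0.0076 -0.0384 0.0023;1 0.0426 0.2023 -0.1 -0.0076 -0.0384 0.0023;1 0.0426 0.2023 -0.15 -0.0076 -0.0384 0.0023;1 0.0426 0.2023 -0.1669 -0.0076 -0.0384 0.0023;1 0.0426 0.2023 -0.1669 -0.0076 -0.0384 0.0023;1 0.0426 0.2023 -0.1669 -0.0076 -0.0384 0.0023"
}}

```text
clock: 15.32
tcp_pos: [0.5906, -0.031, 0.1333]
tcp_rot: [-3.141, 0.488, 2.952]
ft_force: [0.3, 0.2, -2.0]
finger_gap: 0.0285
```

```bash
python3 -c "
from h import *
adv(.0426,.2023,-.1669,-.0076,-.0384,.0023); st(); R,p=getc(); print(p)
wlook('w7',[.87,-.16,.47],[.59,-.03])
w=np.load('pics/w7.npz'); W=w['W']; v,u=np.mgrid[:480,:640]
m=(u>285)&(u<345)&(v>175)&(v<400); c,a,L,e=fitcyl(W[m],[.867,-.167,.469]); 
n=Rtilt(-10.9).as_matrix()[:,0]; tz=Rtilt(-10.9).as_matrix()[:,2]; b=np.array([.502,-.0147,.08]); y=np.cross(n,tz)
x=c+a*((b-c)@n)/(a@n)-b; print('axis at plate: tz',x@tz,'y',x@y,'dir',a@tz,a@y,e)
k=(u>255)&(u<375)&(v<200)&(v>100); q=W[k]-c; r=np.linalg.norm(q-np.outer(q@a,a),axis=1); t=((W[k]-b)@n)[(r<.0165)]; print('lower end above plate',np.percentile(t,[.5,1,2]))
"
```

```text
t 15.32 p [ 0.5906 -0.031   0.1333] rpy [-180.    27.9  169.1] q [ -1.   9. -34.  19.  -5.   9.] F [ 0.3  0.2 -2. ] gap 0.0285
[ 0.59096 -0.03104  0.13326]
[270.3, 140.7, 363.7, 416.7] [ 0.5758 -0.0287  0.1195] [ 0.864 -0.167  0.476] yaw -11.0 L 0.101 e 0.0004 ends [ 0.6194 -0.0372  0.1436] [ 0.5322 -0.0203  0.0955]
axis at plate: tz -0.0002992081885458815 y 0.000340437278115178 dir 0.005799280719694655 -0.0018700090377198053 0.00033668883118327664
lower end above plate [0.03370541 0.03372543 0.03376459]
```

Request:
{"fn": "arm_command", "kwargs": {
  "plan": "1 -0.025 0.0048 -0.0136 0 0 0;1 -0.042 0.0081 -0.0227 0 0 0;1 -0.042 0.0081 -0.0227 0 0 0;1 -0.0448 0.0086 -0.0243 0 0 0;1 -0.0477 0.0092 -0.0258 0 0 0;1 -0.0506 0.0097 -0.0274 0 0 0;1 -0.0534 0.0103 -0.0289 0 0 0;1 -0.0564 0.0109 -0.0305 0 0 0;1 -0.0593 0.0114 -0.0321 0 0 0;1 -0.0593 0.0114 -0.0321 0 0 0"
}}

```text
clock: 16.25
tcp_pos: [0.556, -0.0246, 0.1146]
tcp_rot: [-3.141, 0.491, 2.951]
ft_force: [2.1, -3.2, -2.1]
finger_gap: 0.0287
```

```bash
python3 -c "
from h import *
adv(-.0593,.0114,-.0321); R,p=st(); c=getc()[1]; n=Rtilt(-10.9).as_matrix()[:,0]
b=np.array([.502,-.0147,.08]); print('cmd',(c-b)@n,'meas',(p-b)@n)
"
```

```text
t 16.25 p [ 0.556  -0.0246  0.1146] rpy [-180.    28.1  169.1] q [  0.   7. -40.  15.  -5.  10.] F [ 2.1 -3.2 -2.1] gap 0.0287
cmd 0.06382959131282812 meas 0.06474027091114738
```

Request:
{"fn": "arm_command", "kwargs": {
  "plan": "1 -0.0029 0.0006 -0.0016 0 0 0;1 -0.0058 0.0011 -0.0031 0 0 0;1 -0.0058 0.0011 -0.0031 0 0 0;1 -0.0058 0.0011 -0.0031 0 0 0"
}}

```text
clock: 16.58
tcp_pos: [0.5551, -0.0245, 0.1147]
tcp_rot: [-3.141, 0.496, 2.95]
ft_force: [9.0, -6.6, 0.2]
finger_gap: 0.0287
```

```bash
python3 -c "
from h import *
adv(-.0058,.0011,-.0031); R,p=st(); c=getc()[1]; n=Rtilt(-10.9).as_matrix()[:,0]
b=np.array([.502,-.0147,.08]); print('cmd',(c-b)@n,'meas',(p-b)@n)
R=getc()[0]
go(R,c,R,c+n*.04,'ret'); tgt=rackp(1,.13,off=.0045); print(tgt)
go(R,c,Rtilt(27.75,True,27.85),tgt,'above1')
"
```

```text
t 16.58 p [ 0.5551 -0.0245  0.1147] rpy [-179.9   28.4  169. ] q [  0.   7. -40.  15.  -5.  10.] F [ 9.  -6.6  0.2] gap 0.0287
cmd 0.059828956780164325 meas 0.06402405682349904
ret [ 0.0578 -0.0111  0.0313  0.      0.      0.    ] rows 0.959232613908874 0.0
[0.51982878 0.18642077 0.22048704]
above1 [-5.350e-02  3.499e-01  1.806e-01 -2.000e-04  1.300e-03  3.221e-01] rows 5.717861560743342 5.398599683878988
```

Request:
{"fn": "arm_command", "kwargs": {
  "plan": "1 0.03 -0.0057 0.0163 0 0 0;1 0.0578 -0.0111 0.0313 0 0 0;1 0.0578 -0.0111 0.0313 0 0 0;1 0.0578 0 0.09 0 0 0;1 0.05 0.04 0.14 0 0 0.05;1 0.03 0.1 0.18 0 0 0.1;1 0.01 0.16 0.18 0 0 0.16;1 -0.01 0.22 0.18 0 0 0.22;1 -0.03 0.28 0.18 0 0 0.27;1 -0.0535 0.34 0.18 0 0 0.32"
}}

```text
clock: 17.42
tcp_pos: [0.5183, 0.1818, 0.2199]
tcp_rot: [3.141, 0.488, -2.657]
ft_force: [0.0, 0.1, -2.1]
finger_gap: 0.0284
```

```bash
python3 -c "
from h import *
adv(-.0535,.34,.18,0,0,.32); st(); R,p=getc(); print(p); tz=R.as_matrix()[:,2]
for k in range(7,71,7): print((tz*k/120).round(4))
"
```

```text
t 17.42 p [0.5183 0.1818 0.2199] rpy [ 180.    28.  -152.2] q [ 17.  -0. -30.  33.   5. -10.] F [ 0.   0.1 -2.1] gap 0.0284
[0.5198  0.18046 0.22014]
[ 0.0243  0.0126 -0.0515]
[ 0.0486  0.0253 -0.103 ]
[ 0.0729  0.0379 -0.1545]
[ 0.0972  0.0506 -0.206 ]
[ 0.1215  0.0632 -0.2575]
[ 0.1458  0.0759 -0.309 ]
[ 0.17    0.0885 -0.3605]
[ 0.1943  0.1011 -0.412 ]
[ 0.2186  0.1138 -0.4635]
[ 0.2429  0.1264 -0.5151]
```

Request:
{"fn": "arm_command", "kwargs": {
  "plan": "1 0 0 0 0.0243 0.0126 -0.0515;1 0 0 0 0.0486 0.0253 -0.103;1 0 0 0 0.0729 0.0379 -0.1545;1 0 0 0 0.0972 0.0506 -0.206;1 0 0 0 0.1215 0.0632 -0.2575;1 0 0 0 0.1458 0.0759 -0.309;1 0 0 0 0.17 0.0885 -0.3605;1 0 0 0 0.1943 0.1011 -0.412;1 0 0 0 0.2186 0.1138 -0.4635;1 0 0 0 0.2429 0.1264 -0.5151"
}}

```text
clock: 18.25
tcp_pos: [0.5189, 0.1805, 0.2194]
tcp_rot: [2.679, 0.158, 2.357]
ft_force: [0.2, -0.3, -4.3]
finger_gap: 0.0283
```

Request:
{"fn": "arm_command", "kwargs": {
  "plan": "1 0 0 0 0.0243 0.0126 -0.0515;1 0 0 0 0.0486 0.0253 -0.103;1 0 0 0 0.0729 0.0379 -0.1545;1 0 0 0 0.0972 0.0506 -0.206;1 0 0 0 0.1215 0.0632 -0.2575;1 0 0 0 0.1458 0.0759 -0.309;1 0 0 0 0.17 0.0885 -0.3605;1 0 0 0 0.1943 0.1011 -0.412;1 0 0 0 0.2186 0.1138 -0.4635;1 0 0 0 0.2429 0.1264 -0.5151"
}}

```text
clock: 19.08
tcp_pos: [0.5189, 0.1804, 0.2194]
tcp_rot: [2.816, -0.369, 1.233]
ft_force: [-0.4, -0.1, -3.2]
finger_gap: 0.0288
```

```bash
python3 -c "
from h import *
adv(0,0,0,.2429,.1264,-.5151);adv(0,0,0,.2429,.1264,-.5151); st(); R,p=getc()
go(R,p,Rtilt(27.75,False,27.85),rackp(1,.06,off=.0045),'60')
"
```

```text
t 19.08 p [0.5189 0.1804 0.2194] rpy [161.3 -21.1  70.7] q [ 17.  -0. -30.  33.   5. 131.] F [-0.4 -0.1 -3.2] gap 0.0288
60 [ 0.0483  0.0353 -0.1026  0.1378  0.0733 -0.2924] rows 1.7085179478924106 5.5546324288628695
```

Request:
{"fn": "arm_command", "kwargs": {
  "plan": "1 0 0 0 0.023 0.0122 -0.0487;1 0 0 0 0.046 0.0244 -0.0975;1 0 0 0 0.069 0.0366 -0.146;1 0 0 0 0.092 0.0489 -0.195;1 0 0 0 0.115 0.061 -0.2437;1 0 0 0 0.1378 0.0733 -0.2924;1 0.024 0.0176 -0.05 0.1378 0.0733 -0.2924;1 0.0483 0.0353 -0.1026 0.1378 0.0733 -0.2924;1 0.0483 0.0353 -0.1026 0.1378 0.0733 -0.2924;1 0.0483 0.0353 -0.1026 0.1378 0.0733 -0.2924"
}}

```text
clock: 19.92
tcp_pos: [0.547, 0.2015, 0.1556]
tcp_rot: [-3.14, -0.481, 0.485]
ft_force: [0.6, -0.5, -2.2]
finger_gap: 0.0285
```

```bash
python3 -c "
from h import *
adv(.0483,.0353,-.1026,.1378,.0733,-.2924); R,q=st(); R,p=getc(); print('meas-cmd',q-p)
w=None
i=camera_info('wrist'); P,d=capture('wrist'); W=wcloud(i,d); np.savez('pics/w8.npz',W=W,p=P,**i)
v,u=np.mgrid[:480,:640]; m=(u>290)&(u<340)&(v>180)&(v<390)
c,a,L,e=fitcyl(W[m],A); y=np.cross(NZ,A); x=c-G[1]; t=x@A; x=x-a*t/(a@A); print('shaft line vs groove: y',x@y,'h',x@NZ,'dir y,n',a@y,a@NZ,e)
RT=Rtilt(27.75,False,27.85)
for h in(.01,0,-.001): go(R,p,RT,rackp(1,h,off=.0045),h)
"
```

```text
t 19.92 p [0.547  0.2015 0.1556] rpy [-179.9  -27.5   27.8] q [ 18.   7. -33.  23.   5. 171.] F [ 0.6 -0.5 -2.2] gap 0.0285
meas-cmd [-1.75787897e-03 -9.97923686e-05 -2.98423290e-03]
shaft line vs groove: y 0.00020563788853445104 h 0.057863026068824555 dir y,n -0.0014587677147581818 -0.0040454230150063775 0.00035811122526919516
0.01 [ 0.0344  0.0181 -0.0737 -0.      0.0001  0.    ] rows 1.19865038051645 0.0010464220617419414
0 [ 0.0413  0.0218 -0.0884 -0.      0.0001  0.    ] rows 1.4384585288664207 0.0010464220617419414
-0.001 [ 0.042   0.0221 -0.0899 -0.      0.0001  0.    ] rows 1.4624393437939014 0.0010464220617419414
```

Aligned to within 0.2 mm laterally; I lower it into groove 1.

Request:
{"fn": "arm_command", "kwargs": {
  "plan": "1 0.017 0.009 -0.037 0 0 0;1 0.0344 0.0181 -0.0737 0 0 0;1 0.0344 0.0181 -0.0737 0 0 0;1 0.038 0.02 -0.081 0 0 0;1 0.0413 0.0218 -0.0884 0 0 0;1 0.0413 0.0218 -0.0884 0 0 0;1 0.0413 0.0218 -0.0884 0 0 0"
}}

```text
clock: 20.55
tcp_pos: [0.5737, 0.2148, 0.1067]
tcp_rot: [3.141, -0.488, 0.485]
ft_force: [-0.9, 1.0, -2.9]
finger_gap: 0.0283
```

```bash
python3 -c "
from h import *
adv(.0413,.0218,-.0884); R,p=st(); q=p-G[1]; print('h',q@NZ,'x',q@A,'y',q@np.cross(NZ,A))
"
```

```text
t 20.55 p [0.5737 0.2148 0.1067] rpy [180.  -27.9  27.8] q [ 19.  13. -34.  16.   4. 172.] F [-0.9  1.  -2.9] gap 0.0283
h 0.005429831543271773 x -0.0013513411610501405 y 1.5936944089000944e-06
```

Request:
{"fn": "arm_command", "kwargs": {
  "plan": "1 0.001 0.0005 -0.0022 0 0 0;1 0.001 0.0005 -0.0022 0 0 0;1 0.001 0.0005 -0.0022 0 0 0;-0.15 0.001 0.0005 -0.0022 0 0 0;-0.15 0.001 0.0005 -0.0022 0 0 0;-0.15 0.001 0.0005 -0.0022 0 0 0;-0.15 0.001 0.0005 -0.0022 0 0 0;-0.15 0.001 0.0005 -0.0022 0 0 0"
}}

```text
clock: 21.22
tcp_pos: [0.5743, 0.215, 0.1044]
tcp_rot: [3.141, -0.487, 0.484]
ft_force: [-0.3, -0.5, 0.5]
finger_gap: 0.0488
```

Request:
{"fn": "arm_command", "kwargs": {
  "plan": "-0.15 -0.0103 -0.0054 0.0221 0 0 0;-0.15 -0.0207 -0.0109 0.0442 0 0 0;-0.15 -0.04 -0.021 0.0855 0 0 0;-0.15 -0.0689 -0.0363 0.1474 0 0 0;-0.15 -0.12 -0.06 0.22 0 0 0;-0.15 -0.17 -0.09 0.26 0 0 0;-0.15 -0.2 -0.15 0.26 0 0 0;-0.15 -0.2 -0.2 0.26 0 0 0;-0.15 -0.2 -0.2 0.26 0 0 0"
}}

```text
clock: 21.97
tcp_pos: [0.453, 0.0903, 0.2616]
tcp_rot: [3.139, -0.488, 0.481]
ft_force: [0.1, -0.1, 0.2]
finger_gap: 0.0493
```

```bash
python3 - <<'E'
from h import *
import cv2
st()
p,d=capture("scene"); cv2.imwrite("pics/end.png",cv2.resize(p[140:420,180:560,::-1],(800,589),interpolation=cv2.INTER_CUBIC))
i=camera_info("scene")
for m in masks_of("scene","shaft_c_mid")+masks_of("scene","shaft_a"):
    k=cv2.erode(m["pixels"].astype(np.uint8),np.ones((3,3)))>0; P,_=cloud("scene",d,k)
    if len(P)>30 and np.median(P[:,1])>.15: c,a,L,e=fitcyl(P,A); print(m["rect"],c.round(4),a.round(3),round(L,3),round(e,4))
E
```

```text
t 21.97 p [0.453  0.0903 0.2616] rpy [179.8 -28.   27.5] q [  5. -10. -32.  43.  10. 160.] F [ 0.1 -0.1  0.2] gap 0.0493
[493.3, 327.1, 517.2, 364.6] [0.5086 0.3486 0.1033] [0.784 0.423 0.454] 0.137 0.001
[407.3, 309.0, 437.4, 340.5] [0.584  0.2182 0.1071] [0.803 0.373 0.465] 0.128 0.0012
[454.6, 317.1, 479.5, 350.6] [0.5513 0.2851 0.108 ] [0.814 0.359 0.457] 0.122 0.0014
```

View pics/end.png

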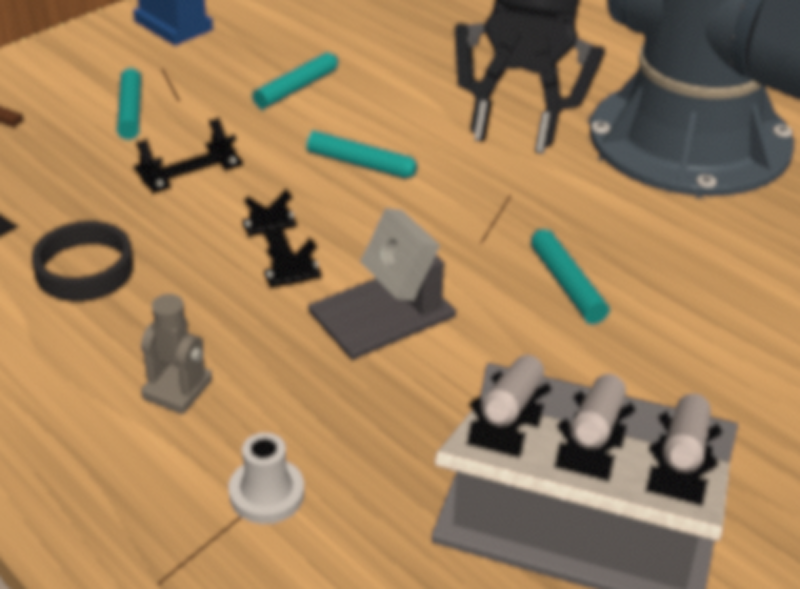

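The final picture shows three shafts seated in the rack, with their ends at (500,405), (592,430) and (686,450). Both clamps are empty and the bystanders have not moved.

```bash
python3 -c "
from station import *
print(read_state()['clock'],hand_in())"
```

```text
the job is handed in; nothing more can be done
22.1167 None
```

Both loose shafts are in the rack with their chamfered ends uppermost. I handed the job in at 22.1 s with the gripper clear of everything.

- **Shaft in the clamp nearer the gauge (racked first, groove 2):** the end I tried stopped flat on the plate, with the shaft centre 70.6 mm out at about 11 N. That end is square, so I racked the shaft with the other end up. A wrist picture afterwards showed it lying in the groove, resting at the ledge, chamfer uppermost.
- **Shaft in the farther clamp (racked second, groove 1):** the end I tried went about 6 mm into the bore and stopped at 64.0 mm, again at about 11 N. That end is chamfered, so I turned the shaft half round and racked it with that end up.

**Last checks:** the final scene picture shows all three shafts in the rack and both clamps empty. The racked shaft, knee hinge, ankle adapter, socket ring and turquoise look-alikes look unmoved. Which end was chamfered in the wrist pictures agreed with the bore test both times.

**Less certain:**
- I did not take a close-up of the second shaft after releasing it.
- In the final depth fit both new shafts sit 4–5 mm higher than the one already racked. The second may not have slid down to the ledge; for the first, this is fit scatter, since the close-up put it at the ledge.

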